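Nest an angle offcut in the V of a wider angle

ROBOT

A 6-joint arm with a two-finger parallel gripper is mounted at the origin on a cart in front of the work surface, level with it; the furniture and walls round the work are solid. World frame = base frame: x ahead of the robot, y to its left, z up, the work surface at z = 0. Lengths are in m, angles in degrees, forces in N, time in s.
With the tool pointing down it reaches from about 0.3 to 0.75 m from the base axis. Payload 8.5 kg.
Tool frame: the origin (TCP) lies midway between the tips of the shut fingers; the grasp point (between the pads) lies 19 mm behind it (env.tcp_to_grasp is the z of the grasp point in the tool frame, in m); z points along the fingers, y is the line along which they close (so a half turn about z gives the same grasp; the last joint's range is limited). The gripper opens to 85 mm and grips with 20 to 120 N. Pads are 22 mm wide; open, the fingers measure 114 mm over their backs; the gripper's body (76 mm by 85 mm) begins 54 mm behind the grasp point. The pads swing forward as they close: fully open they stand 13 mm farther back than shut.
Start: joints at [-79.429, 21.807, 74.336, -0, 83.858, -12.336], TCP at [0.214, -0.507, 0.231] pointing down, gripper open.
Joint ranges: [-178.18, 178.18], [-50.72, 133.34], [12.68, 142.11], [-81.47, 261.47], [9.98, 163.14], [-165.26, 165.26]. Speed limits (degrees/s): [136.94, 136.94, 180, 180, 180, 180].

INTERFACE

Orientations are given as a 3x3 rotation matrix whose columns are the frame's x, y, z axes.
In Python, from rig import env, imaging, job, models gives the robot as it stands. The module is installed in compiled form; this text tells all that it offers.
- The arm moves only by the tool jog_arm, never from a script. Its argument "plan" is text: rows parted by semicolons, each of 7 numbers parted by spaces: the turn, a rotation vector about the tool's x, y, z in degrees, then the shift along the tool's x, y, z in cm, then the closure in counts, from 0 (fully open) to 255 (shut). In form: rx ry rz x y z claw; .... A call has 1 to 10 rows; each row shifts and turns the commanded pose from where the row before left it, along the tool's axes as they then stand; what a row does not reach is not made up. A row lasts 1/12 s, in which the tool goes at most 41.7 mm and 7.16 degrees, less where a joint would pass 70% of its speed; a pose out of reach is approached as far as the arm can. A call with a gripper value outside its range is refused whole. The fingers move at their own pace and stop on an object; "grip_force" is the grip in N (left out, the last holds). Time passes only in rows, so rows that do not move let the fingers close. It gives the time, the measured TCP pose, the force, the opening and the grip force at its end, in the units of the state.
- env.observe(): the state, without advancing time (a new reading comes with each control period).
- imaging.get_image(name): name is "side" or "top"; returns a dict with "pixels" (400x640x3 uint8, red, green, blue), "depth" (400x640 float32, m along the optical axis (not along the pixel's ray), 0 where there is no reading), "fov_y" (degrees; the focal length in pixels is half the picture's height over the tangent of half this angle, whatever the lens; pixels are square), "cx", "cy" (the principal point, pixels), "world_from_camera" (4x4, takes a point from camera to world coordinates). Camera axes: x right, y down, z forward; pixel columns grow to the right and rows downward; lengths in m; the calibration is good to about 2 mm. A picture is of the moment at which its call begins.
- job.close_job(): hands the job in; it is judged then, once.
Trained networks look in the newest picture that a camera, given by its name, has taken for a name from the list of things; names that differ only in an ending like _2 or _b are one class to them, and where a whole thing is asked for, a point or a joint stands for the part that bears it (a point fixed in the world has none). Each returns a list of dicts, best first, with "confidence" (0 to 1); they miss things now and then, are a little off and sometimes report something else, mostly with a low value. They report only what shows in the picture. A call takes as long as a camera call.
- models.outline_of(camera, query): "region" (400x640 bool, what is visible of it) and "bbox" ([centre column, centre row, width, height] in pixels, round what is visible of it).
- models.tip_of(camera, query): "at" ([column, row] in pixels: a listed point, or the origin of a listed thing).
The state is a dict: "time_s": time; "q": joint angles; "qvel": joint speeds; "joint_efforts": joint torques, N m; "position": TCP position; "tool_rot": TCP orientation; "ft_force": force on the tool from outside, world axes, zero at the start; "wrist_torque": the same for the moment, N m; "grip_width": finger opening in m; "gripper_force": force on a finger pad.
Only numpy, scipy, OpenCV 4.12 (cv2) and the standard library are available. Lean on these libraries where they do the work, as an engineer would, in place of code of your own. Each camera call takes 0.05 s, during which the arm holds its last target. There are 200 camera calls.

TASK

Take the aluminium angle offcut off the sloping rest and lay it down on the clear bench between the rest and the cradle, let go of it, then take it afresh by its two ends. Nest it heel-down in the wider angle that lies as a V in the cradle, long leg against long leg and short leg against short leg, both legs fully home and the offcut sticking out evenly at both ends, and let go. Leave the heat sink, the relay and the spool where they are.

Things in the scene. Friction and masses are not known exactly. Their poses are not given: they have to be found in the camera images.
- offcut: Loose aluminium L section (mm): 64 long, legs 44 and 26 wide outside, 4 thick, 60 g. Origin on the heel (outer corner edge), mid-length; x along the length, y along the long leg's outside (y 0-44, z 0-4), z along the short leg's (y 0-4, z 0-26). Starts long leg flat on the slope, short leg square off it, x uphill, lower end at the stop. Lies stably on the bench on its long leg: origin z = 0, z up.
- rest: Fixed grey sheet-metal sloping rest (mm): 84 wide (y), 118 long (x), 77 high; its plate rises at 30 degrees towards its own +x. Across the whole low end a stop, 6 thick, stands 24 square off the slope and covers the offcut's lower end. Origin on the bench under the plate's middle, where the slope is 46 high; z up. Left or right of the robot, opposite the cradle.
- cradle: Fixed dark steel saddle (mm): 46 long (x), 110 wide (y): base 11 high, screw heads to 14, two ribs to 38 high; it carries the wider angle. Origin on the bench under its middle, z up, x along the V. Beyond both its x ends the bench is free for fingers. Left or right of the robot, opposite the rest; the bench between is clear.
- outer_angle: Wider aluminium angle fixed in the cradle as a V opening upward (mm): 50 long, legs 52 and 34, 4 thick. Axes as the offcut's: origin on the heel, mid-length, 12 above the bench; y (long leg) and z (short leg) both rise at 45 degrees. Nested, the offcut has axes parallel to these and its origin at (0, 4, 4) mm here; it overhangs 7 at each end. No room for a finger between the legs.
- long_edge (a point): Point on the offcut: outer face of the long leg at its free edge, mid-length (offcut frame 0, 44, 0 mm).
- short_edge (a point): Point on the offcut: outer face of the short leg at its free edge, mid-length (offcut frame 0, 0, 26 mm).
- heatsink: Bystander: grey finned heat sink, 45x60x28 mm, at the back of the bench middle; origin at the centre of its underside.
- relay_block: Bystander: beige and black relay, 29x50x23 mm, lying near the front left; origin at the centre of its underside.
- solder_spool: Bystander: blue and white spool, 52 mm across, 38 mm high, near the front right; origin at the centre of its underside.

How it is judged:
By the outcome, as a careful person would: the job done as asked, in the order asked, and still so for the second after the job is handed in, with the robot touching nothing.
It also fails if it takes over 56 s, if anything falls off the work surface, if the arm or the gripper's body presses on something with over 40 N, if the wrist force passes 120 N, or if a joint passes its speed limit or range.

## Working session

There is one attempt and no reset: what is moved stays moved. The work goes in short steps, Python scripts to look and compute and a tool call to move; the robot and the scene stay as the last step left them, time stands still between calls to the robot, and variables do not carry over. Pictures are saved under pics/ and viewed, at most 10 in all, crops included, and the job is handed in when it is done.

Besides the shell and the picture viewer there is one more tool, called after "Request:" in YAML: its name, and indented under it one key for each argument. jog_arm: Moves the arm, as the interface text tells. Its arguments: {"type":"object","properties":{"plan":{"type":"string"},"grip_force":{"type":"number"}},"required":["plan"]}

```bash
mkdir -p pics; ls; cat > h.py <<'E'
import numpy as np, cv2
from rig import env, imaging, job, models
def cloud(im):
    h,w=im['depth'].shape; f=h/2/np.tan(np.radians(im['fov_y'])/2)
    v,u=np.mgrid[:h,:w]; d=im['depth']
    P=np.stack([(u-im['cx'])/f*d,(v-im['cy'])/f*d,d,np.ones_like(d)],-1)@im['world_from_camera'].T
    return P[...,:3]
def proj(im,p):
    f=200/np.tan(np.radians(im['fov_y'])/2)
    c=np.linalg.inv(im['world_from_camera'])@np.append(p,1)
    return np.array([im['cx']+f*c[0]/c[2],im['cy']+f*c[1]/c[2]])
E
python3 - <<'E'
from h import *
np.set_printoptions(precision=4,suppress=True)
s=env.observe(); print({k:s[k] for k in('time_s','position','tool_rot','ft_force','grip_width')},env.tcp_to_grasp)
for c in('side','top'):
    im=imaging.get_image(c); cv2.imwrite(f'pics/{c}0.png',im['pixels'][...,::-1]); C=cloud(im)
    np.savez(f'{c}0.npz',C=C,pix=im['pixels'])
    print(c,im['fov_y'],im['cx'],im['cy'],im['world_from_camera'])
    for n in('offcut','rest','cradle','outer_angle','heatsink','relay_block','solder_spool'):
        r=models.outline_of(c,n); t=models.tip_of(c,n)
        for q in r[:2]:
            m=q['region']&(C[...,2]!=0)&np.isfinite(C[...,2]); p=C[m]
            print(n,round(q['confidence'],2),np.array(q['bbox']),'lo',np.percentile(p,2,0),'hi',np.percentile(p,98,0) if len(p) else '')
        print('   tip',[(np.array(a['at']),round(a['confidence'],2)) for a in t[:2]])
    for n in('long_edge','short_edge'): print(n,[(np.array(a['at']),round(a['confidence'],2)) for a in models.tip_of(c,n)[:2]])
E
```

```text
pics
{'time_s': 0.0, 'position': array([ 0.214 , -0.5063,  0.2307]), 'tool_rot': array([[ 0.9211,  0.3892, -0.0003],
       [ 0.3892, -0.9211,  0.0014],
       [ 0.0003, -0.0014, -1.    ]]), 'ft_force': array([-0.1562, -0.3293, -0.2594]), 'grip_width': 0.08535007189473995} -0.0187
side 52.36548642183104 320.67981241923655 197.96140483832343 [[-0.8983 -0.294   0.3266  0.241 ]
 [-0.4395  0.6048 -0.6641  0.6108]
 [-0.0023 -0.7401 -0.6725  0.6955]
 [ 0.      0.      0.      1.    ]]
offcut 0.61 [287.4 266.9  37.7  38.7] lo [0.4954 0.1637 0.0286] hi [0.5523 0.2065 0.0727]
   tip [(array([289.4, 259.1]), 0.69)]
rest 0.78 [278.7 264.1  68.8  68.7] lo [0.4858 0.1379 0.0055] hi [0.6028 0.2229 0.075 ]
   tip [(array([282.5, 275. ]), 0.71), (array([350.5, 172.2]), 0.18)]
cradle 0.73 [351.  170.9  23.8  30.9] lo [ 0.518  -0.2212  0.004 ] hi [ 0.5712 -0.1434  0.0534]
   tip [(array([352.6, 169.3]), 0.79)]
outer_angle 0.59 [353.  164.7  22.3  18. ] lo [ 0.5195 -0.2252  0.0209] hi [ 0.5749 -0.1611  0.0543]
   tip [(array([349.6, 168.3]), 0.56)]
heatsink 0.91 [260.3 196.1  19.8  21.2] lo [ 0.6819 -0
[... 1272 characters left out ...]
  tip [(array([397.9, 198.1]), 0.71)]
outer_angle 0.92 [397.4 197.2  33.9  27.3] lo [ 0.5186 -0.2222  0.0169] hi [ 0.5703 -0.1624  0.0514]
   tip [(array([395.1, 197.5]), 0.79)]
heatsink 0.57 [315.8 137.   30.8  28.2] lo [ 0.6812 -0.0333 -0.0017] hi [0.7422 0.0276 0.0265]
   tip [(array([315.4, 137. ]), 0.72)]
relay_block 0.56 [236.6 271.7  20.9  16.6] lo [0.3572 0.1672 0.0015] hi [0.3956 0.2084 0.026 ]
   tip [(array([236.9, 271.7]), 0.8)]
solder_spool 0.74 [418.8 268.1  29.   24.2] lo [ 0.3572 -0.2616  0.0023] hi [ 0.403  -0.2156  0.0409]
   tip [(array([413.8, 267. ]), 0.94), (array([240.8, 207. ]), 0.17)]
long_edge [(array([229.5, 207.2]), 0.6)]
short_edge [(array([244.6, 211.1]), 0.85)]
```

View pics/side0.png

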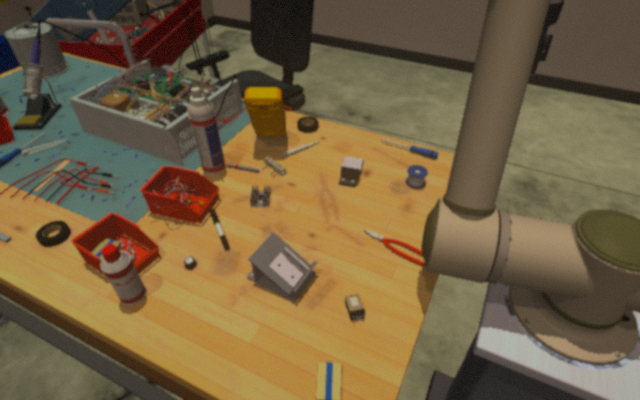

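View pics/top0.png

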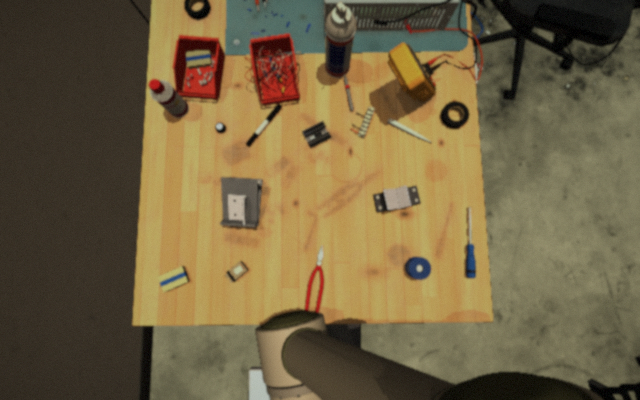

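```bash
cat > look.py <<'E'
from h import *
a=[]
for c,(x0,y0,x1,y1) in [('top',(210,170,270,240)),('top',(365,165,425,235)),('side',(240,225,330,305)),('side',(315,140,385,202))]:
    p=np.load(c+'0.npz')['pix'][y0:y1,x0:x1,::-1]; a.append(cv2.resize(p,(400,300) if 0 else (390,290),interpolation=cv2.INTER_CUBIC))
cv2.imwrite('pics/crops0.png',np.vstack([np.hstack(a[:2]),np.hstack(a[2:])]))
np.set_printoptions(precision=1,suppress=True,linewidth=200)
T=np.load('top0.npz')['C']; S=np.load('side0.npz')['C']
for nm,D in(('top',T),('side',S)):
    # bench plane check
    m=(abs(D[...,0]-.5)<.05)&(abs(D[...,1])<.06); print(nm,'bench z mm',np.median(D[m][:,2])*1e3, np.std(D[m][:,2])*1e3)
    for lab,yr,xr in(('rest',(.12,.24),(.46,.62)),('cradle',(-.26,-.12),(.49,.60))):
        m=(D[...,0]>xr[0])&(D[...,0]<xr[1])&(D[...,1]>yr[0])&(D[...,1]<yr[1])&(D[...,2]>-.01)
        p=D[m]*1e3; print(lab,len(p))
        # grid height map 5mm, max z
        gx=np.arange(xr[0],xr[1],.007)*1e3; gy=np.arange(yr[0],yr[1],.007)*1e3
        print('      '+' '.join(f'{y:5.0f}' for y in gy[::-1]))
        for x in gx[::-1]:
            print(f'{x:5.0f} '+' '.join((lambda q: f'{np.median(q[:,2]):5.0f}' if len(q) else '    .')(p[(p[:,0]>=x)&(p[:,0]<x+7)&(p[:,1]>=y)&(p[:,1]<y+7)]) for y in gy[::-1]))
E
python3 look.py
```

```text
top bench z mm 0.098122727945682 1.543590257018583
rest 3078
        239   232   225   218   211   204   197   190   183   176   169   162   155   148   141   134   127   120
  614    -1    -0     1     0     0     1    -0     1     1    -1    -0    -0    -0     0    -0     1     0     0
  607     .     1    -0     0     0     1     1    -0     0     0    -0     0     0     2     1     0     1     1
  600    -1     0     .     .     6     .     .     9     6     6     2     1     0     1     3     0     0     0
  593    -2     4     .     .     .     .     .     .     .     .     .     .     .     .     7     7    -0     1
  586     .     0     .     .    73    72    72    72    71    72    73    72    72    72    11     7     1     0
  579     .     1     .     .    70    68    70    70    70    72    70    71    71    71    73    71     1    -0
  572     .     1     .    64    64    65    65    65    66    66    66    66    67    67    68    47     0     0
  565     4     1     .    60    60    61    62    62    62    62    62    63    63    63    62     7     1    -0
  558     .  
[... 8103 characters left out ...]
  39     .    19    13    23    29    34     4     4     3     3     2
  518     3     3     3     3    10    14    14    26    22    11     4     3     4     4     2     3     2     2     3     3
  511     2     3     3     1     4     3     2     3     3     3     3     3     3     3     1     3     2     3     3     2
  504     3     3     2     3     3     3     3     4     3     2     2     4     2     2     4     3     3     4     3     4
  497     3     3     3     3     3     3     4     4     2     2     4     3     4     2     3     2     3     3     4     3
  490     3     2     2     2     3     5     3     3     3     2     2     3     4     2     4     3     3     2     2     4
```

View pics/crops0.png

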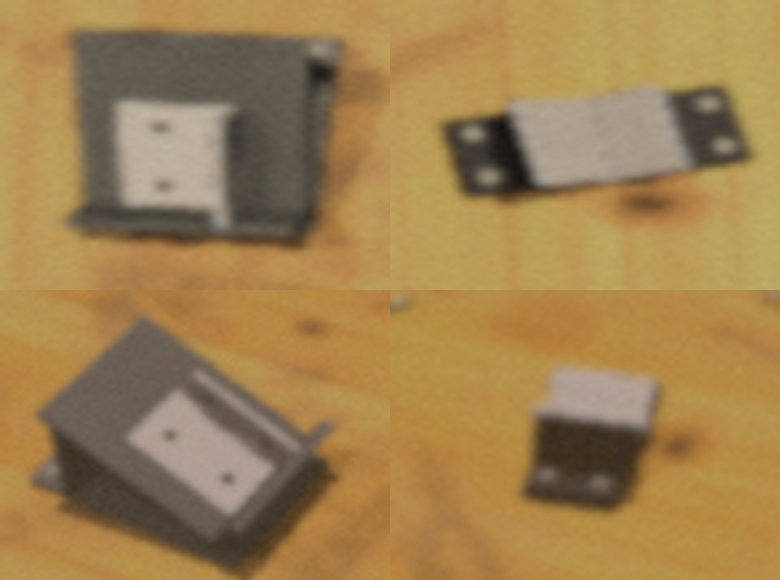

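```bash
cat > fit.py <<'E'
from h import *
from scipy.optimize import least_squares
np.set_printoptions(precision=2,suppress=True,linewidth=200)
def white(c,box,im=None):
    pix=im['pixels'] if im else np.load(c+'0.npz')['pix']
    hsv=cv2.cvtColor(pix,cv2.COLOR_RGB2HSV); m=np.zeros(pix.shape[:2],bool)
    x0,y0,x1,y1=box; s=np.s_[y0:y1,x0:x1]; m[s]=(hsv[s][...,1]<80)&(hsv[s][...,2]>120); return m
def fitV(P,bz):   # world mm; params: x,y,yaw; inner faces dist = 4 from each plane
    P=P.copy(); P[:,2]-=bz
    def axes(a): 
        x=np.array([np.cos(a),np.sin(a),0]); n=np.array([-np.sin(a),np.cos(a),0]); z=np.array([0,0,1])
        return x,(n+z)/2**.5,(z-n)/2**.5
    def res(p):
        x,y,z=axes(p[1]); d=P-np.array([540,p[0],p[2]])
        return np.min(np.abs([d@z-4,d@y-4]),0)
    best=None
    for a in np.radians([-20,-10,0]):
        r=least_squares(res,[-200,a,12],loss='soft_l1',x_scale=[1,.01,1]); best=r if best is None or r.cost<best.cost else best
    p=best.x; x,y,z=axes(p[1]); d=P-np.array([540,p[0],p[2]])
    t=d@x; lo,hi=np.percentile(t,[3,97]); c=t[np.abs(res(p))<4].mean()
    o=np.array([540,p[0],p[2]])+x*c
    print('V origin',o,'yaw',np.degrees(p[1]),'t 3-97',lo-c,hi-c,'rms',np.sqrt(np.mean(best.fun**2)),'n',len(P), 'long max',np.percentile(d@y,98),'short max',np.percentile(d@z,98))
if __name__=='__main__':
    T=np.load('top0.npz')['C']*1e3; S=np.load('side0.npz')['C']*1e3
    m=white('top',(376,180,420,216)); m&=(T[...,2]>15)&(T[...,2]<60); print(m.sum()); fitV(T[m],0.1)
    m=white('side',(330,145,385,195)); m&=(S[...,2]>20); print('side short leg pts',m.sum(), np.percentile(S[m],[2,50,98],0).tolist())
    for n,D,box,b in(('top',T,(215,175,265,235),.1),('side',S,(245,230,330,305),2.8)):
        C=D.copy(); C[...,2]-=b
        # plate plane: dark grey pts on slope
        m=np.zeros(C.shape[:2],bool); m[box[1]:box[3],box[0]:box[2]]=True
        q=C[m&(C[...,0]>558)&(C[...,0]<580)&(C[...,1]>145)&(C[...,1]<208)&(C[...,2]>40)]
        q2=C[m&(C[...,0]>505)&(C[...,0]<550)&(C[...,1]>168)&(C[...,1]<198)&(C[...,2]>20)]
        for l,k in(('plate',q),('leg',q2)):
            c=k.mean(0); nn=np.linalg.svd(k-c)[2][2]; nn*=np.sign(nn[2]); print(n,l,len(k),c,nn,'tilt',np.degrees(np.arccos(nn[2])),'yaw',np.degrees(np.arctan2(-nn[1],-nn[0])))
        w=white(n,box)&(C[...,2]>20); k=C[w]
        h=(k[:,2]-(46+(k[:,0]-537)*np.tan(np.pi/6)))*np.cos(np.pi/6)
        s=k[h>17]; l=k[(h>-1)&(h<9)]
        print(n,'short leg',len(s),s.mean(0),np.percentile(s,[5,95],0).tolist()); 
        if len(s)>8: print('  dir',np.degrees(np.arctan(np.polyfit(s[:,0],s[:,1],1)[0])))
        print('  long leg',len(l),l.mean(0),np.percentile(l,[3,97],0).tolist(),'h',np.median(h[(h>-1)&(h<9)]))
E
python3 fit.py
```

```text
488
V origin [ 546.2  -198.9    11.88] yaw 10.9922325998008 t 3-97 -23.35469782954553 23.455397417815654 rms 3.0220886870187686 n 488 long max 51.68502297984202 short max 34.49410798484203
side short leg pts 191 [[519.1462253939902, -222.49225624870397, 23.91123695911206], [547.1758370109073, -209.98323876318824, 34.345441078424074], [572.6390464476835, -161.9010432041439, 54.71209848743582]]
top plate 277 [569.18 176.7   62.46] [-0.53  0.04  0.85] tilt 32.2197492423224 yaw -3.79496270980843
top leg 220 [528.46 184.81  43.54] [-0.5   0.07  0.86] tilt 30.291322859379967 yaw -7.69092197640345
top short leg 50 [511.11 161.86  76.79] [[487.15813114481347, 162.1893468353433, 46.083154104105496], [538.8147430147884, 168.6706148753471, 75.77131824745068]]
  dir 34.59971088468166
  long leg 370 [527.16 188.73  42.63] [[499.7014833870617, 171.27382177421157, 26.35894249895564], [553.3261909474521, 205.94067758687768, 57.05061028278562]] h 2.015273457209398
side plate 347 [568.79 176.95  60.93] [-0.52  0.04  0.85] tilt 31.276279458461367 yaw -4.304070875815902
side leg 348 [527.17 182.67  41.57] [-0.49  0.1   0.86] tilt 30.331136476123536 yaw -11.526453065714216
side short leg 87 [500.36 185.79  87.16] [[482.06088547182753, 162.11170291924904, 42.73089266729365], [537.6469306490071, 169.31729306791163, 74.70383992229448]]
  dir -56.60731622407587
  long leg 511 [527.46 185.9   41.43] [[500.37738676371885, 166.29794431187574, 26.057224850461836], [552.8030239108105, 205.39900504388746, 56.390859376910136]] h 0.6743271762439037
```

```bash
cat > fit2.py <<'E'
from fit import *
A=[]
for n,b in(('top',.1),('side',2.8)):
    C=np.load(n+'0.npz')['C'].reshape(-1,3)*1e3; C=C-[0,0,b]
    k=C[(C[:,0]>500)&(C[:,0]<582)&(C[:,1]>138)&(C[:,1]<216)&(C[:,2]>15)&(C[:,2]<85)]
    def res(p,k=k):
        u=np.array([np.cos(p[1]),np.sin(p[1])]); h=((k[:,2]-p[0])-((k[:,:2]-[537,178])@u)*np.tan(np.pi/6))*np.cos(np.pi/6)
        return np.min(np.abs([h,h-4]),0)
    r=least_squares(res,[46,-.08],loss='cauchy',f_scale=1.,x_scale=[1,.01]); p=r.x
    u=np.array([np.cos(p[1]),np.sin(p[1])]); h=((k[:,2]-p[0])-((k[:,:2]-[537,178])@u)*np.tan(np.pi/6))*np.cos(np.pi/6)
    s=k[(h>10)&(h<32)&(k[:,1]>152)&(k[:,1]<180)]
    print(n,'z',p[0],'yaw',np.degrees(p[1]),'| short',len(s),s.mean(0),np.percentile(h[(h>10)&(k[:,1]>152)&(k[:,1]<180)],98))
    w=np.array([-u[1],u[0]]); print('   lateral y short',np.percentile((s[:,:2]-[537,178])@w,[5,50,95]),'dir',np.degrees(np.arctan(np.polyfit(s[:,0],s[:,1],1)[0])))
    l=k[(h>2.5)&(h<6)&(k[:,1]>165)]; print('   leg lateral',np.percentile((l[:,:2]-[537,178])@w,[2,98]),'along',np.percentile((l[:,:2]-[537,178])@u,[2,98]))
E
python3 fit2.py
```

```text
top z 43.95621240303527 yaw -3.823091220271081 | short 62 [523.01 164.14  61.11] 27.844268686511523
   lateral y short [-16.03 -15.2  -12.85] dir -4.66229939442216
   leg lateral [-7.46 27.54] along [-35.79  27.57]
side z 42.54930007856551 yaw -4.645353869470262 | short 147 [522.35 165.99  57.39] 26.982389083094823
   lateral y short [-15.24 -12.97 -11.58] dir -4.366707525581596
   leg lateral [-12.69  27.33] along [-36.94  16.59]
```

```bash
cat > go.py <<'E'
from h import *
from scipy.spatial.transform import Rotation as R
np.set_printoptions(precision=3,suppress=True,linewidth=160)
def tool(yaw,tilt_y=0,tilt_x=0,close='w'):
    """base: tool down; close 'w': x_t=u,y_t=-w; close 'u': y_t along u"""
    Z=R.from_euler('z',yaw,degrees=True).as_matrix()
    B=np.diag([1.,-1,-1]) if close=='w' else np.array([[0,1.,0],[1,0,0],[0,0,-1]]) 
    if close=='-u': B=np.array([[0,-1.,0],[-1,0,0],[0,0,-1]])
    return Z@R.from_euler('x',tilt_x,degrees=True).as_matrix()@R.from_euler('y',tilt_y,degrees=True).as_matrix()@B
def go(p,M):
    s=env.observe(); T=np.array(s['tool_rot']); rv=R.from_matrix(T.T@M).as_rotvec(degrees=True); n=int(np.ceil(np.linalg.norm(rv)/7.1))
    sh=M.T@(np.array(p)/1e3-s['position'])*100; k=int(np.ceil(np.linalg.norm(sh)/4.1))
    print('t',s['time_s'],'pos',np.array(s['position'])*1e3,'q',np.array(s['q']),'w',s['grip_width'])
    print('turn total',rv,'rows',n,'each',rv/max(n,1),'| then shift cm',sh,'rows',k,'each',sh/max(k,1))
    return sh
E
python3 - <<'E'
from go import *
M=tool(-4.3,tilt_y=-30); print(M)
go([474.5,168.5,133],M); print(M.T@np.array([5,-.39,-8.67]))
E
```

```text
[[ 0.864 -0.075  0.499]
 [-0.065 -0.997 -0.037]
 [ 0.5    0.    -0.866]]
t 1.7 pos [ 214.066 -506.61   231.319] q [-79.43   21.807  74.336   0.     83.858 -12.337] w 0.08558089870387205
turn total [-7.122 29.429 26.578] rows 6 each [-1.187  4.905  4.43 ] | then shift cm [ 13.191 -69.274  18.969] rows 18 each [ 0.733 -3.849  1.054]
[ 0.008  0.014 10.016]
```

Request:
jog_arm:
  plan: "-1.187 4.905 4.43 0 0 0 0;-1.187 4.905 4.43 0 0 0 0;-1.187 4.905 4.43 0 0 0 0;-1.187 4.905 4.43 0 0 0 0;-1.187 4.905 4.43 0 0 0 0;-1.187 4.905 4.43 0 0 0 0;0 0 0 0.66 -3.46 0.95 0;0 0 0 0.66 -3.46 0.95 0;0 0 0 0.66 -3.46 0.95 0;0 0 0 0.66 -3.46 0.95 0"
  grip_force: 40

```text
time_s: 2.53
position: [0.2663, -0.3703, 0.2113]
tool_rot: [[0.864, -0.076, 0.499], [-0.066, -0.997, -0.038], [0.5, 0.0, -0.866]]
ft_force: [-0.0, -0.2, -0.0]
grip_width: 0.0854
gripper_force: 0.0
```

Request:
jog_arm:
  plan: "0 0 0 0.66 -3.46 0.95 0;0 0 0 0.66 -3.46 0.95 0;0 0 0 0.66 -3.46 0.95 0;0 0 0 0.66 -3.46 0.95 0;0 0 0 0.66 -3.46 0.95 0;0 0 0 0.66 -3.46 0.95 0;0 0 0 0.66 -3.46 0.95 0;0 0 0 0.66 -3.46 0.95 0;0 0 0 0.66 -3.46 0.95 0;0 0 0 0.66 -3.46 0.95 0"

```text
time_s: 3.37
position: [0.3959, -0.0358, 0.1631]
tool_rot: [[0.863, -0.075, 0.5], [-0.065, -0.997, -0.038], [0.501, 0.0, -0.865]]
ft_force: [1.5, -1.3, -0.3]
grip_width: 0.0852
gripper_force: 0.0
```

Request:
jog_arm:
  plan: "0 0 0 0.66 -3.46 0.95 0;0 0 0 0.66 -3.46 0.95 0;0 0 0 0.66 -3.46 0.95 0;0 0 0 0.66 -3.46 0.95 0;0 0 0 0.66 -3.46 0.95 0;0 0 0 0 0 0 0;0 0 0 0 0 0 0"

```text
time_s: 3.95
position: [0.4488, 0.0994, 0.1418]
tool_rot: [[0.867, -0.073, 0.493], [-0.063, -0.997, -0.037], [0.494, 0.001, -0.87]]
ft_force: [0.4, -0.1, -0.2]
grip_width: 0.0854
gripper_force: 0.0
```

```bash
python3 - <<'E'
from go import *
M=tool(-4.3,tilt_y=-30)
go([474.5,168.5,133],M);go([524.5,164.6,46.3],M)
E
```

```text
t 3.95 pos [448.779  99.393 141.771] q [ -1.522  10.654 116.057  -3.438  23.759  95.415] w 0.08539918254300369
turn total [0.012 0.402 0.148] rows 1 each [0.012 0.402 0.148] | then shift cm [ 1.334 -7.084  1.783] rows 2 each [ 0.667 -3.542  0.891]
t 3.95 pos [448.779  99.393 141.771] q [ -1.522  10.654 116.057  -3.438  23.759  95.415] w 0.08539918254300369
turn total [0.012 0.402 0.148] rows 1 each [0.012 0.402 0.148] | then shift cm [ 1.342 -7.07  11.799] rows 4 each [ 0.336 -1.768  2.95 ]
```

Request:
jog_arm:
  plan: "0 0.4 0.15 0.3 -1.8 0.45 0;0 0 0 0.34 -1.8 0.45 0;0 0 0 0.34 -1.8 0.45 0;0 0 0 0.34 -1.7 0.43 0;0 0 0 0 0 0 0;0 0 0 0 0 0 0"

```text
time_s: 4.45
position: [0.4745, 0.1664, 0.1331]
tool_rot: [[0.863, -0.079, 0.498], [-0.068, -0.997, -0.04], [0.5, 0.0, -0.866]]
ft_force: [0.4, -0.9, 0.1]
grip_width: 0.0857
gripper_force: 0.0
```

```bash
python3 - <<'E'
from go import *
M=tool(-4.3,tilt_y=-30)
go([524.5,164.6,46.3],M)
E
```

```text
t 4.45 pos [474.541 166.43  133.11 ] q [  9.44   16.014 110.171 -16.342  25.466 116.975] w 0.08565758836287003
turn total [ 0.132  0.002 -0.188] rows 1 each [ 0.132  0.002 -0.188] | then shift cm [-0.014 -0.192 10.016] rows 3 each [-0.005 -0.064  3.339]
```

Request:
jog_arm:
  plan: "0 0 0 0 -0.1 2 0;0 0 0 0 -0.1 2 0;0 0 0 0 0 2 0;0 0 0 0 0 2 0;0 0 0 0 0 1 0;0 0 0 0 0 0.7 0;0 0 0 0 0 0.3 0;0 0 0 0 0 0 0"

```text
time_s: 5.12
position: [0.5246, 0.1642, 0.0465]
tool_rot: [[0.863, -0.08, 0.498], [-0.07, -0.997, -0.04], [0.5, 0.0, -0.866]]
ft_force: [-0.3, 0.1, 0.4]
grip_width: 0.0856
gripper_force: 0.0
```

```bash
python3 - <<'E'
from go import *
M=tool(-4.3,tilt_y=-30)
go([524.5,164.6,46.3],M)
im=imaging.get_image('side'); b=im['pixels'][190:310,230:390,::-1]
c=imaging.get_image('top')['pixels'][150:270,180:340,::-1]
cv2.imwrite('pics/g1.png',np.hstack([cv2.resize(x,None,fx=2.5,fy=2.5,interpolation=cv2.INTER_CUBIC) for x in(b,c)]))
E
```

```text
t 5.1167 pos [524.647 164.242  46.538] q [  8.038  28.985 109.297 -27.336  13.814 127.649] w 0.08559127069774004
turn total [ 0.164 -0.003 -0.264] rows 1 each [ 0.164 -0.003 -0.264] | then shift cm [-0.027 -0.035  0.012] rows 1 each [-0.027 -0.035  0.012]
```

View pics/g1.png

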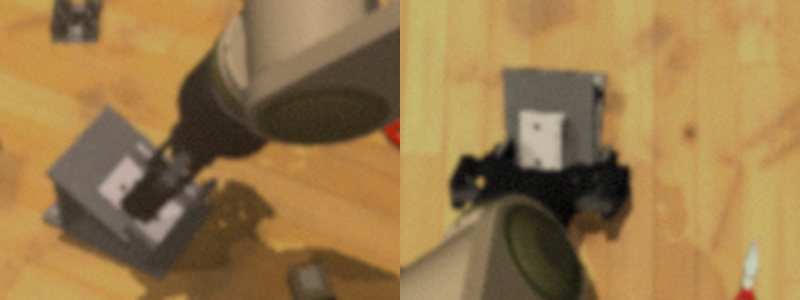

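The side view (crop, left) shows the near finger over the long leg around (150,200) and the far one beyond the short leg; the leg lies between them. Closing.

Request:
jog_arm:
  plan: "0 0 0 0 0 0 120;0 0 0 0 0 0 180;0 0 0 0 0 0 255;0 0 0 0 0 0 255;0 0 0 0 0 0 255;0 0 0 0 0 0 255;0 0 0 0 0 0 255;0 0 0 0 0 0 255;0 0 0 0 0 0 255;0 0 0 0 0 0 255"
  grip_force: 40

```text
time_s: 6.05
position: [0.5246, 0.1653, 0.0467]
tool_rot: [[0.863, -0.079, 0.499], [-0.068, -0.997, -0.039], [0.501, -0.0, -0.866]]
ft_force: [-2.9, -0.8, 4.2]
grip_width: 0.0028
gripper_force: 41.9
```

Request:
jog_arm:
  plan: "0 0 0 0 0 -0.5 255;0 0 0 0 0 -1 255;0 0 0 0 0 -1.5 255;0 0 0 0 0 -2 255;0 0 0 0 0 -2 255;0 0 0 0 0 -2 255;0 0 0 0 0 -1 255;0 0 0 0 0 0 255"

```text
time_s: 6.72
position: [0.4746, 0.1695, 0.1348]
tool_rot: [[0.862, -0.079, 0.501], [-0.068, -0.997, -0.039], [0.503, -0.001, -0.864]]
ft_force: [1.0, 0.1, -0.8]
grip_width: 0.003
gripper_force: 41.1
```

```bash
python3 - <<'E'
from go import *
M=tool(-4.3); M2=tool(0)
go([500,0,140],M2)
im=imaging.get_image('side'); b=im['pixels'][170:310,230:390,::-1]
cv2.imwrite('pics/g2.png',cv2.resize(b,None,fx=3,fy=3,interpolation=cv2.INTER_CUBIC))
E
```

```text
t 6.7167 pos [474.553 169.474 134.847] q [  9.881  15.927 109.977 -16.679  25.635 117.643] w 0.003007041404957038
turn total [  1.136 -30.172  -4.416] rows 5 each [ 0.227 -6.034 -0.883] | then shift cm [ 2.545 16.947 -0.515] rows 5 each [ 0.509  3.389 -0.103]
```

View pics/g2.png

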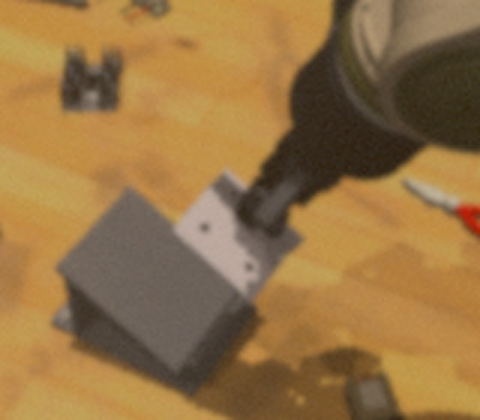

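```bash
python3 - <<'E'
from go import *
go([520,-48,80],tool(11))
E
```

```text
t 6.7667 pos [474.865 169.287 133.732] q [  9.852  16.069 109.988 -16.722  25.555 117.681] w 0.0030501475087040667
turn total [  4.049 -29.935 -15.172] rows 5 each [ 0.81  -5.987 -3.034] | then shift cm [ 0.285 22.191  5.373] rows 6 each [0.047 3.698 0.896]
```

Request:
jog_arm:
  plan: "0.67 -4.99 -2.53 0 0 0 255;0.67 -4.99 -2.53 0 0 0 255;0.67 -4.99 -2.53 0 0 0 255;0.67 -4.99 -2.53 0 0 0 255;0.67 -4.99 -2.53 0 0 0 255;0.67 -4.99 -2.53 0 0 0 255;0 0 0 0 2 0 255;0 0 0 0.1 3 0.5 255;0 0 0 0 3 0.8 255;0 0 0 0 0 0 255"

```text
time_s: 7.6
position: [0.4919, 0.0867, 0.1175]
tool_rot: [[0.982, 0.187, -0.005], [0.187, -0.982, -0.002], [-0.005, 0.001, -1.0]]
ft_force: [0.4, -0.2, -1.9]
grip_width: 0.0029
gripper_force: 41.1
```

Request:
jog_arm:
  plan: "0 0 0 0 3 0.8 255;0 0 0 0.1 3 0.8 255;0 0 0 0 3 0.8 255;0 0 0 0 3 0.8 255;0 0 0 0 2 0.8 255;0 0 0 0 0 0 255;0 0 0 0 0 0 255"

```text
time_s: 8.18
position: [0.5184, -0.0471, 0.0788]
tool_rot: [[0.982, 0.188, -0.004], [0.188, -0.982, -0.0], [-0.004, -0.001, -1.0]]
ft_force: [0.2, -0.1, -1.0]
grip_width: 0.0032
gripper_force: 41.1
```

```bash
python3 - <<'E'
from go import *
go([520,-48,80],tool(11)); 
T=cloud(imaging.get_image('top'))*1e3
k=T.reshape(-1,3); p=env.observe()['position']*1e3
R2=tool(11).T; d=(k-p)@R2.T; d=d*[1,-1,-1] # u,w,z rel TCP
s=d[(abs(d[:,0])<34)&(d[:,1]>15)&(d[:,1]<40)&(d[:,2]>-30)&(d[:,2]<30)]
print(len(s),s.mean(0),np.percentile(s,[2,98],0).tolist()); A=np.c_[s[:,:2],np.ones(len(s))]; print(np.degrees(np.linalg.lstsq(A,s[:,2],rcond=None)[0][:2]))
E
```

```text
t 8.1833 pos [518.427 -47.149  78.759] q [-18.201  28.572  91.64   -0.093  60.005  60.991] w 0.0031789377910329893
turn total [-0.035  0.229 -0.145] rows 1 each [-0.035  0.229 -0.145] | then shift cm [ 0.138  0.114 -0.124] rows 1 each [ 0.138  0.114 -0.124]
24 [-12.852  28.699  -4.834] [[-19.995141834074335, 17.572981800341775, -6.443052270593064], [-7.4397725968808155, 38.52368695837902, -3.2340531009874374]]
[ 5.04  -4.805]
```

Request:
jog_arm:
  plan: "0 0 0 0 0 2 255;0 0 0 0 0 2 255;0 0 0 0 0 1.5 255;0 0 0 0 0 0.8 255;0 0 0 0 0 0.3 255;0 0 0 0 0 0.1 255;0 0 0 0 0 0.1 255;0 0 0 0 0 0 255"

```text
time_s: 8.9
position: [0.5189, -0.0464, 0.0129]
tool_rot: [[0.982, 0.191, -0.0], [0.191, -0.982, -0.001], [-0.001, 0.001, -1.0]]
ft_force: [0.4, -0.0, -1.4]
grip_width: 0.0029
gripper_force: 41.2
```

Request:
jog_arm:
  plan: "0 0 0 0 0 0.1 255;0 0 0 0 0 0.1 255;0 0 0 0 0 0 255"

```text
time_s: 9.15
position: [0.5185, -0.0465, 0.0104]
tool_rot: [[0.982, 0.191, -0.001], [0.191, -0.982, -0.001], [-0.001, 0.001, -1.0]]
ft_force: [0.2, 0.4, -0.9]
grip_width: 0.0029
gripper_force: 41.2
```

Request:
jog_arm:
  plan: "0 0 0 0 0 0.1 255;0 0 0 0 0 0 255"

```text
time_s: 9.32
position: [0.5185, -0.0465, 0.0092]
tool_rot: [[0.982, 0.19, -0.002], [0.19, -0.982, -0.001], [-0.002, 0.0, -1.0]]
ft_force: [-0.7, -0.5, -1.0]
grip_width: 0.0026
gripper_force: 41.2
```

Request:
jog_arm:
  plan: "0 0 0 0 0 0.1 255;0 0 0 0 0 0 255"

```text
time_s: 9.48
position: [0.5186, -0.0466, 0.0085]
tool_rot: [[0.982, 0.191, -0.001], [0.191, -0.982, -0.001], [-0.001, 0.001, -1.0]]
ft_force: [-1.5, 0.2, 3.8]
grip_width: 0.0031
gripper_force: 41.6
```

Request:
jog_arm:
  plan: "0 0 0 0 0 0.04 255;0 0 0 0 0 0 180;0 0 0 0 0 0 90;0 0 0 0 0 0 0;0 0 0 0 0 0 0;0 0 0 0 0 0 0;0 0 0 0 0 0 0"

```text
time_s: 10.07
position: [0.5185, -0.0465, 0.0078]
tool_rot: [[0.982, 0.191, -0.002], [0.191, -0.982, -0.001], [-0.002, 0.0, -1.0]]
ft_force: [-0.0, -0.1, -0.0]
grip_width: 0.0748
gripper_force: 0.0
```

Request:
jog_arm:
  plan: "0 0 0 0 0 -0.5 0;0 0 0 0 0 -1 0;0 0 0 0 0 -3 0;0 0 0 0 0 -4 0;0 0 0 0 0 -4 0;0 0 0 -4 0 0 0;0 0 0 -4 0 0 0;0 0 0 0 0 0 0"

```text
time_s: 10.73
position: [0.4337, -0.0606, 0.1334]
tool_rot: [[0.982, 0.19, -0.007], [0.19, -0.982, 0.001], [-0.006, -0.002, -1.0]]
ft_force: [-0.1, 0.3, 0.6]
grip_width: 0.0854
gripper_force: 0.0
```

```bash
cat > bench.py <<'E'
from go import *
def fitL(n,C,b,c0,yaw0):
    # offcut on bench: fit inner long face z=4 & short leg top; returns origin
    k=C.reshape(-1,3)*1e3-[0,0,b]; k=k[(np.hypot(*(k[:,:2]-c0).T)<60)&(k[:,2]>1.8)&(k[:,2]<32)]
    s=k[k[:,2]>14]; l=k[k[:,2]<8]
    xy=k[:,:2].astype(np.float32); r=cv2.minAreaRect(xy)
    a=np.polyfit(s[:,0],s[:,1],1)[0] if len(s)>5 else 0
    u=np.array([np.cos(np.radians(yaw0)),np.sin(np.radians(yaw0))]); w=np.array([-u[1],u[0]])
    print(n,len(k),'rect',r,'| short n',len(s),'dir',np.degrees(np.arctan(a)),'centre',s.mean(0),'ztop',np.percentile(s[:,2],95))
    d=k[:,:2]-c0; print('   along',np.percentile(d@u,[2,98]),'lat',np.percentile(d@w,[2,98]),'short lat',np.median((s[:,:2]-c0)@w),'z long',np.median(l[:,2]))
if __name__=='__main__':
    a=[]
    for n,b,box in(('top',.1,(270,160,370,260)),('side',2.8,(280,170,380,270))):
        im=imaging.get_image(n); C=cloud(im); fitL(n,C,b,np.array([518.5,-46.5]),11)
        print([(models.tip_of(n,q)[:1] or [{}])[0].get('at') for q in('offcut','long_edge','short_edge')],'proj origin guess',proj(im,np.array([.5185,-.0485,0.0])))
        x0,y0,x1,y1=box; a.append(cv2.resize(im['pixels'][y0:y1,x0:x1,::-1],(400,400),interpolation=cv2.INTER_CUBIC))
    cv2.imwrite('pics/b1.png',np.hstack(a))
E
python3 bench.py
```

```text
top 95 rect ((537.7882690429688, -41.69038391113281), (81.91842651367188, 100.7076416015625), 35.486087799072266) | short n 4 dir 0.0 centre [515.123 -46.005  24.82 ] ztop 25.21676213772554
   along [-28.87   54.509] lat [-54.709  48.789] short lat 1.136936352971766 z long 2.5565635464891323
[None, [414.8, 268.1], None] proj origin guess [335.162 211.152]
side 575 rect ((517.8064575195312, -46.824440002441406), (111.86119079589844, 111.44599914550781), 75.4845962524414) | short n 122 dir 10.600468916892547 centre [515.728 -45.961  21.386] ztop 26.66465679352344
   along [-36.202  44.363] lat [-43.17   41.455] short lat 1.1277828178184053 z long 3.883821312457261
[[337.4, 211.3], [335.0, 225.0], [339.4, 201.4]] proj origin guess [337.823 212.018]
```

View pics/b1.png

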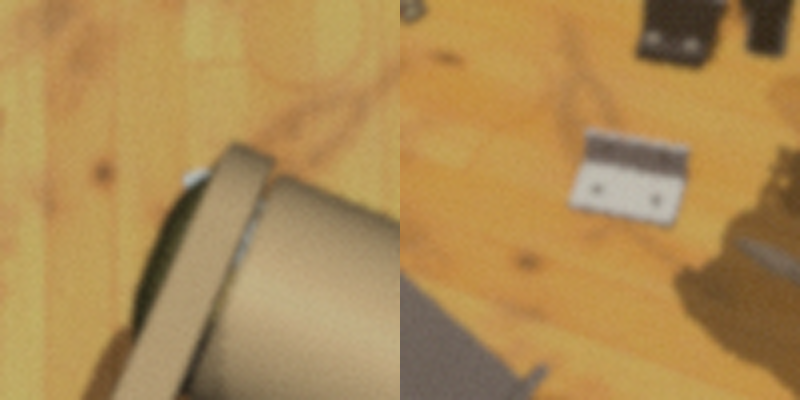

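```bash
python3 - <<'E'
from go import *
M=tool(10.8,tilt_x=-15,close='u'); print(M)
go([511.7,-25.4,100],M); 
E
```

```text
[[-0.181  0.982  0.048]
 [ 0.949  0.187 -0.254]
 [-0.259  0.    -0.966]]
t 11.1333 pos [440.835 -61.613 132.906] q [-23.216  17.779  99.245  -0.087  63.037  55.804] w 0.08555828661524875
turn total [-11.796 -11.695 -89.212] rows 13 each [-0.907 -0.9   -6.862] | then shift cm [3.005 7.64  2.602] rows 3 each [1.002 2.547 0.867]
```

Request:
jog_arm:
  plan: "-0.907 -0.9 -6.862 0 0 0 0;-0.907 -0.9 -6.862 0 0 0 0;-0.907 -0.9 -6.862 0 0 0 0;-0.907 -0.9 -6.862 0 0 0 0;-0.907 -0.9 -6.862 0 0 0 0;-0.907 -0.9 -6.862 0 0 0 0;-0.907 -0.9 -6.862 0 0 0 0;-0.907 -0.9 -6.862 0 0 0 0;-0.907 -0.9 -6.862 0 0 0 0;-0.907 -0.9 -6.862 0 0 0 0"

```text
time_s: 11.97
position: [0.4407, -0.0615, 0.1328]
tool_rot: [[0.169, 0.986, 0.001], [0.964, -0.165, -0.21], [-0.207, 0.037, -0.978]]
ft_force: [0.5, 0.2, -0.0]
grip_width: 0.0855
gripper_force: 0.0
```

Request:
jog_arm:
  plan: "-0.907 -0.9 -6.862 0 0 0 0;-0.907 -0.9 -6.862 0 0 0 0;-0.907 -0.9 -6.862 0 0 0 0;0 0 0 1 2.5 0.87 0;0 0 0 1 2.6 0.87 0;0 0 0 1 2.6 0.87 0;0 0 0 0 0 0 0;0 0 0 0 0 0 0"

```text
time_s: 12.63
position: [0.5122, -0.0248, 0.099]
tool_rot: [[-0.182, 0.982, 0.047], [0.949, 0.188, -0.254], [-0.258, -0.002, -0.966]]
ft_force: [-0.5, -0.3, 0.6]
grip_width: 0.0853
gripper_force: 0.0
```

```bash
python3 - <<'E'
from go import *
M=tool(10.8,tilt_x=-15,close='u')
go([515.6,-45.7,0.2],M); 
E
```

```text
t 12.6333 pos [512.179 -24.809  98.956] q [ -8.901  26.048  94.026 -17.082  56.071 -10.66 ] w 0.08534673053117339
turn total [-0.092 -0.031  0.076] rows 1 each [-0.092 -0.031  0.076] | then shift cm [ 0.512 -0.055 10.087] rows 3 each [ 0.171 -0.018  3.362]
```

Request:
jog_arm:
  plan: "0 0 0 0.26 -0.03 2 0;0 0 0 0.25 -0.03 2 0;0 0 0 0 0 2 0;0 0 0 0 0 1.5 0;0 0 0 0 0 1 0;0 0 0 0 0 0.5 0;0 0 0 0 0 0.3 0;0 0 0 0 0 0 0"

```text
time_s: 13.3
position: [0.5146, -0.0445, 0.009]
tool_rot: [[-0.18, 0.982, 0.048], [0.949, 0.187, -0.254], [-0.259, -0.0, -0.966]]
ft_force: [-0.4, 0.4, 0.6]
grip_width: 0.0858
gripper_force: 0.0
```

```bash
python3 - <<'E'
from go import *
M=tool(10.8,tilt_x=-15,close='u')
go([515.6,-45.7,0.2],M)
im=imaging.get_image('side'); cv2.imwrite('pics/b2.png',cv2.resize(im['pixels'][160:260,270:400,::-1],None,fx=6,fy=6,interpolation=cv2.INTER_CUBIC))
E
```

```text
t 13.3 pos [514.608 -44.533   9.01 ] q [-11.127  34.435  98.806 -20.652  42.952  -7.151] w 0.08575788295537086
turn total [-0.018  0.007 -0.047] rows 1 each [-0.018  0.007 -0.047] | then shift cm [0.099 0.076 0.885] rows 1 each [0.099 0.076 0.885]
```

View pics/b2.png

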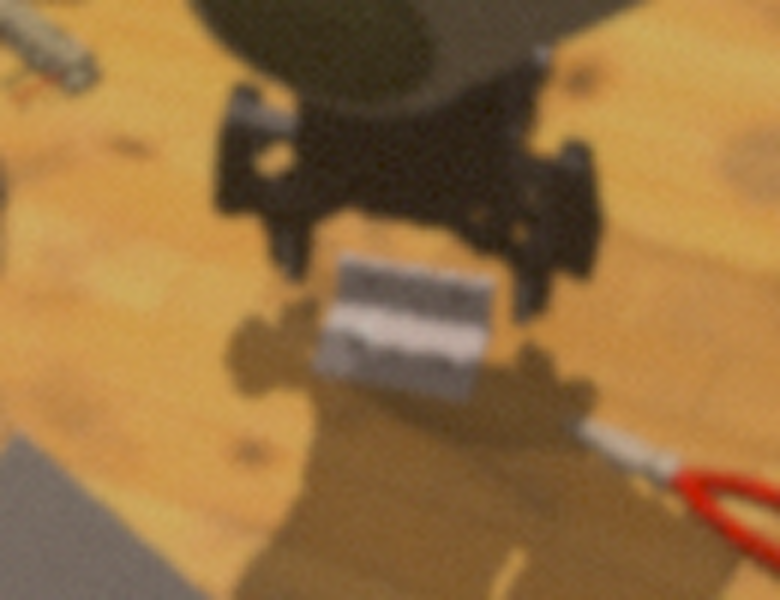

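Request:
jog_arm:
  plan: "0 0 0 0.1 0.08 0.4 0;0 0 0 0 0 0.4 0;0 0 0 0 0 0 30;0 0 0 0 0 0 50;0 0 0 0 0 0 70;0 0 0 0 0 0 110;0 0 0 0 0 0 110;0 0 0 0 0 0 110"
  grip_force: 40

```text
time_s: 14.02
position: [0.5156, -0.0452, 0.0013]
tool_rot: [[-0.18, 0.982, 0.049], [0.949, 0.187, -0.254], [-0.259, 0.0, -0.966]]
ft_force: [-2.5, 1.3, 6.5]
grip_width: 0.0621
gripper_force: 42.5
```

Request:
jog_arm:
  plan: "0 0 0 0 0 -0.5 110;0 0 0 0.5 0 -2 110;0 0 0 1 0 -3 110;0 0 0 1 0 -3 110;0 0 0 0 0 -2.5 110;0 0 0 0 0 0 110"

```text
time_s: 14.52
position: [0.5074, 0.0077, 0.105]
tool_rot: [[-0.18, 0.982, 0.056], [0.948, 0.189, -0.255], [-0.261, 0.007, -0.965]]
ft_force: [0.9, -0.1, -0.1]
grip_width: 0.0621
gripper_force: 44.1
```

Request:
jog_arm:
  plan: "0 6.43 0 0 0 0 110;0 6.43 0 0 0 0 110;0 6.43 0 0 0 0 110;0 6.43 0 0 0 0 110;0 6.43 0 0 0 0 110;0 6.43 0 0 0 0 110;0 6.42 0 0 0 0 110;0 0 0 0 0 0 110"

```text
time_s: 15.18
position: [0.506, 0.004, 0.099]
tool_rot: [[-0.157, 0.983, -0.094], [0.849, 0.183, 0.496], [0.505, -0.002, -0.863]]
ft_force: [-0.1, 0.4, -2.2]
grip_width: 0.0623
gripper_force: 44.0
```

```bash
python3 - <<'E'
from go import *
M=tool(11,tilt_x=30,close='u')
go([545.9,-197.1,105],M)
for n,b in(('side',2.8),('top',.1)):
    im=imaging.get_image(n); C=cloud(im)*1e3-[0,0,b]; s=env.observe(); p=np.array(s['position'])*1e3
    r=models.outline_of(n,'offcut')[:1]
    if r:
        k=C[r[0]['region']]; Z=R.from_euler('z',11,degrees=True).as_matrix()@R.from_euler('x',45,degrees=True).as_matrix()
        d=(k-p)@Z; d=d[np.abs(d).max(1)<70]   # offcut-axes rel TCP
        print(n,r[0]['confidence'],len(d))
        from scipy.optimize import least_squares
        d=d[(d[:,1]>-12)&(d[:,2]>-12)&(d[:,1]<50)&(d[:,2]<32)&(abs(d[:,0])<30)]
        # fit origin y0,z0, roll: inner faces y=y0+4 (short), z=z0+4 (long)
        def res(q): 
            c,t=np.cos(q[2]),np.sin(q[2]); y=(d[:,1]-q[0])*c+(d[:,2]-q[1])*t; z=-(d[:,1]-q[0])*t+(d[:,2]-q[1])*c
            return np.min(np.abs([np.hypot(y-4,np.maximum(0,z-26)),z-4]),0)
        f=least_squares(res,[-1.8*.7-2.5,-1.3,0],loss='cauchy',x_scale=[1,1,.02]); print('origin rel TCP in nest axes y,z',f.x[:2],'roll err',np.degrees(f.x[2]),'rms',np.sqrt(np.median(f.fun**2)),len(d))
E
```

```text
t 15.1833 pos [506.009   4.005  98.976] q [-25.591  31.573  88.838  24.406  79.676 -44.826] w 0.06228699722406082
turn total [ 0.131 -0.305 -0.472] rows 1 each [ 0.131 -0.305 -0.472] | then shift cm [-17.454   0.079 -10.773] rows 6 each [-2.909  0.013 -1.795]
side 0.88 331
origin rel TCP in nest axes y,z [-5.526 -2.05 ] roll err -1.268019404067838 rms 1.1153014949263227 314
top 0.65 639
origin rel TCP in nest axes y,z [-4.441 -1.569] roll err -0.8202018396575538 rms 0.7081403299616058 611
```

Request:
jog_arm:
  plan: "0.13 -0.3 -0.47 -2 0 -1.23 110;0 0 0 -3 0 -1.9 110;0 0 0 -3 0 -1.9 110;0 0 0 -3 0 -1.9 110;0 0 0 -3 0 -1.9 110;0 0 0 -2.45 0.08 -1.5 110;0 0 0 -1 0 -0.5 110;0 0 0 0 0 0 110;0 0 0 0 0 0 110"

```text
time_s: 16.13
position: [0.5463, -0.1936, 0.1081]
tool_rot: [[-0.171, 0.981, -0.096], [0.852, 0.196, 0.486], [0.495, 0.001, -0.869]]
ft_force: [-0.3, 1.3, -1.0]
grip_width: 0.0621
gripper_force: 44.1
```

```bash
python3 - <<'E'
from go import *
M=tool(11,tilt_x=30,close='u')
go([545.8,-196.9,62],M)
E
```

```text
t 16.1333 pos [ 546.29  -193.573  108.12 ] q [-39.525  39.867  68.926  18.365  94.746 -53.139] w 0.06206107043269576
turn total [-0.066  0.312  0.283] rows 1 each [-0.066  0.312  0.283] | then shift cm [-2.581 -0.112  3.835] rows 2 each [-1.29  -0.056  1.918]
```

Request:
jog_arm:
  plan: "0 0.3 0.28 -1 -0.05 1.3 110;0 0 0 -1 -0.05 1.3 110;0 0 0 -0.6 0 1.2 110;0 0 0 0 0 0 110;0 0 0 0 0 0 110"

```text
time_s: 16.55
position: [0.5457, -0.1971, 0.0615]
tool_rot: [[-0.165, 0.981, -0.098], [0.849, 0.192, 0.492], [0.502, -0.002, -0.865]]
ft_force: [0.6, -0.4, -0.1]
grip_width: 0.0621
gripper_force: 44.0
```

```bash
cat > nest.py <<'E'
from go import *
from scipy.optimize import least_squares
def L(n,im,b,p0,conf=True):
    C=cloud(im)*1e3-[0,0,b]; r=models.outline_of(n,'offcut')[:1]
    if not r: print(n,'none'); return
    Z=R.from_euler('z',11,degrees=True).as_matrix()@R.from_euler('x',45,degrees=True).as_matrix()
    d=(C[r[0]['region']]-p0)@Z; d=d[(d[:,1]>-12)&(d[:,2]>-12)&(d[:,1]<50)&(d[:,2]<32)&(abs(d[:,0])<40)]
    def T(q):
        c,t=np.cos(q[2]),np.sin(q[2]); y=d[:,1]-q[0]-q[3]*d[:,0]; z=d[:,2]-q[1]-q[4]*d[:,0]; return y*c+z*t,-y*t+z*c
    def res(q): y,z=T(q); return np.min(np.abs([np.hypot(y-4,np.maximum(0,z-26)),z-4]),0)
    f=least_squares(res,[0,0,0,0,0],loss='cauchy',x_scale=[1,1,.02,.02,.02]); y,z=T(f.x)
    m=np.abs(f.fun)<3
    print(n,r[0]['confidence'],'y,z err mm',f.x[:2],'roll, skews deg',np.degrees(f.x[2:]),'along 2-98',np.percentile(d[m,0],[2,98]),'y/z max',np.percentile(y,98),np.percentile(z,98),len(d))
E
python3 - <<'E'
from nest import *
M=tool(11,tilt_x=30,close='u')
go([545.8,-196.9,21.8],M); p=np.array(env.observe()['position'])*1e3
Z=R.from_euler('z',11,degrees=True).as_matrix()@R.from_euler('x',45,degrees=True).as_matrix()
o=p+Z@np.array([0,-4.4,-1.5]); print('expected offcut origin',o)
a=[]
for n,b,box in(('side',2.8,(300,110,400,210)),('top',.1,(350,150,450,250))):
    im=imaging.get_image(n); L(n,im,b,o); x0,y0,x1,y1=box; a.append(cv2.resize(im['pixels'][y0:y1,x0:x1,::-1],(400,400),interpolation=cv2.INTER_CUBIC))
cv2.imwrite('pics/n1.png',np.hstack(a))
E
```

```text
t 16.55 pos [ 545.716 -197.06    61.528] q [-39.866  43.197  70.921  18.346  90.169 -54.821] w 0.06206460592433207
turn total [-0.134 -0.105 -0.007] rows 1 each [-0.134 -0.105 -0.007] | then shift cm [-1.974  0.011  3.448] rows 1 each [-1.974  0.011  3.448]
expected offcut origin [ 546.108 -199.073   57.356]
side 0.74 y,z err mm [-0.179 -2.964] roll, skews deg [ 0.162  0.911 -0.081] along 2-98 [-27.354  30.103] y/z max 46.032984111636395 27.938174687148024 214
top 0.75 y,z err mm [1.081 1.187] roll, skews deg [-0.806  0.785 -0.036] along 2-98 [-25.903  30.276] y/z max 43.436470999420266 25.847610704936294 408
```

View pics/n1.png

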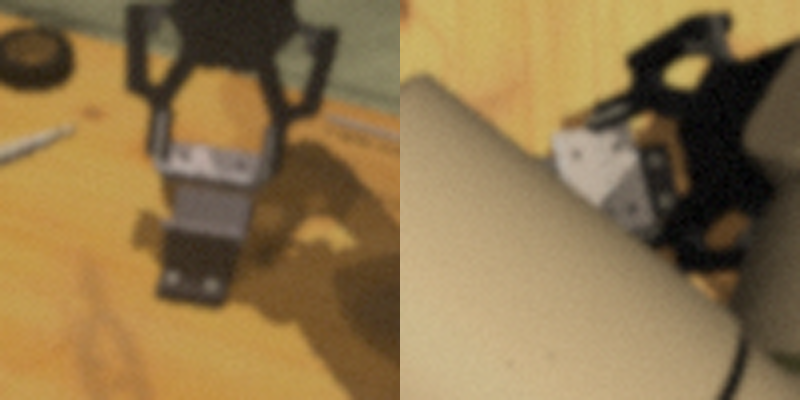

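The views show the offcut held at its ends (side crop about (165–285,160)), centred above the V at (170–245,200). Lowering.

Request:
jog_arm:
  plan: "0 0 0 -0.4 0 0.7 110;0 0 0 -0.5 0 0.87 110;0 0 0 -0.4 0 0.69 110;0 0 0 -0.2 0 0.35 110;0 0 0 -0.1 0 0.17 110;0 0 0 -0.08 0.01 0.14 110;0 0 0 0 0 0 110"

```text
time_s: 17.33
position: [0.5461, -0.1984, 0.0283]
tool_rot: [[-0.165, 0.982, -0.096], [0.85, 0.191, 0.491], [0.5, -0.001, -0.866]]
ft_force: [-0.6, 0.4, 1.0]
grip_width: 0.0626
gripper_force: 44.0
```

```bash
python3 - <<'E'
from nest import *
go([545.8,-196.9,21.8],tool(11,tilt_x=30,close='u')); p=np.array(env.observe()['position'])*1e3
E
```

```text
t 17.3333 pos [ 546.145 -198.448   28.289] q [-39.949  45.609  72.158  18.379  86.596 -56.019] w 0.06255421568055577
turn total [-0.03  -0.014 -0.03 ] rows 1 each [-0.03  -0.014 -0.03 ] | then shift cm [-0.187 -0.004  0.641] rows 1 each [-0.187 -0.004  0.641]
```

Request:
jog_arm:
  plan: "0 0 0 0.13 0 0.07 110;0 0 0 -0.1 0 0.174 110;0 0 0 -0.05 0 0.087 110;0 0 0 0 0 0 110"

```text
time_s: 17.67
position: [0.5458, -0.1969, 0.0255]
tool_rot: [[-0.165, 0.982, -0.096], [0.85, 0.191, 0.491], [0.5, -0.001, -0.866]]
ft_force: [-0.1, -0.5, -0.4]
grip_width: 0.0621
gripper_force: 44.0
```

Request:
jog_arm:
  plan: "0 0 0 -0.05 0 0.087 110;0 0 0 0 0 0 110"

```text
time_s: 17.83
position: [0.5458, -0.197, 0.0245]
tool_rot: [[-0.165, 0.982, -0.096], [0.85, 0.191, 0.491], [0.5, -0.001, -0.866]]
ft_force: [-0.4, -0.4, -1.0]
grip_width: 0.0622
gripper_force: 44.0
```

Request:
jog_arm:
  plan: "0 0 0 -0.05 0 0.087 110;0 0 0 0 0 0 110"

```text
time_s: 18.0
position: [0.5458, -0.197, 0.0234]
tool_rot: [[-0.165, 0.982, -0.096], [0.85, 0.191, 0.491], [0.5, -0.001, -0.866]]
ft_force: [0.9, 0.1, 0.1]
grip_width: 0.0625
gripper_force: 44.0
```

Request:
jog_arm:
  plan: "0 0 0 -0.05 0 0.087 110;0 0 0 0 0 0 110"

```text
time_s: 18.17
position: [0.546, -0.1971, 0.0226]
tool_rot: [[-0.165, 0.982, -0.095], [0.85, 0.191, 0.491], [0.5, -0.0, -0.866]]
ft_force: [0.4, 0.1, -0.8]
grip_width: 0.062
gripper_force: 44.1
```

Request:
jog_arm:
  plan: "0 0 0 -0.025 0 0.043 110;0 0 0 0 0 0 110"

```text
time_s: 18.33
position: [0.546, -0.1973, 0.0224]
tool_rot: [[-0.165, 0.982, -0.095], [0.85, 0.191, 0.49], [0.5, 0.0, -0.866]]
ft_force: [-0.4, -2.0, 2.9]
grip_width: 0.062
gripper_force: 44.4
```

Request:
jog_arm:
  plan: "0 0 0 -0.025 0 0.043 110;0 0 0 0 0 0 110"

```text
time_s: 18.5
position: [0.5461, -0.1974, 0.0222]
tool_rot: [[-0.165, 0.982, -0.095], [0.851, 0.19, 0.49], [0.499, 0.0, -0.866]]
ft_force: [-0.5, -2.8, 6.6]
grip_width: 0.0624
gripper_force: 44.7
```

Request:
jog_arm:
  plan: "0 0 0 -0.04 0 0.03 110;0 0 0 0 0 0 110;0 0 0 0 0 0 110"

```text
time_s: 18.75
position: [0.5463, -0.1977, 0.0219]
tool_rot: [[-0.165, 0.982, -0.094], [0.851, 0.19, 0.49], [0.499, 0.001, -0.867]]
ft_force: [-0.8, -1.6, 7.1]
grip_width: 0.0625
gripper_force: 44.8
```

Request:
jog_arm:
  plan: "0 0 0 -0.03 0 0.05 110;0 0 0 0 0 0 110;0 0 0 0 0 0 110"

```text
time_s: 19.0
position: [0.5463, -0.1978, 0.0217]
tool_rot: [[-0.166, 0.982, -0.094], [0.851, 0.19, 0.49], [0.499, 0.001, -0.867]]
ft_force: [-1.9, -3.0, 8.9]
grip_width: 0.0621
gripper_force: 45.0
```

```bash
cat > chk.py <<'E'
from nest import *
import sys
go([545.8,-196.9,21.8],tool(11,tilt_x=30,close='u'))
a=[]
for n,b,box in(('side',2.8,(310,125,390,205)),('top',.1,(350,150,450,250))):
    im=imaging.get_image(n); L(n,im,b,np.array([546.2,-198.9,17.6])); x0,y0,x1,y1=box; a.append(cv2.resize(im['pixels'][y0:y1,x0:x1,::-1],(400,400),interpolation=cv2.INTER_CUBIC))
    for q in('offcut','long_edge','short_edge','outer_angle'): print(n,q,[(np.array(t['at']),round(t['confidence'],2)) for t in models.tip_of(n,q)[:1]])
    Z=R.from_euler('z',11,degrees=True).as_matrix()@R.from_euler('x',45,degrees=True).as_matrix(); o=np.array([546.2,-198.9,17.6+b])
    print('  expect origin/long/short',[proj(im,(o+Z@np.array(v))/1e3) for v in([0,0,0],[0,44,0],[0,0,26])])
cv2.imwrite(sys.argv[1],np.hstack(a))
E
python3 chk.py pics/n2.png
```

```text
t 19.0 pos [ 546.335 -197.84    21.708] q [-39.903  46.032  72.508  18.433  85.718 -56.264] w 0.06206975195107799
turn total [0.059 0.083 0.008] rows 1 each [0.059 0.083 0.008] | then shift cm [ 0.093 -0.035  0.043] rows 1 each [ 0.093 -0.035  0.043]
side 0.45 y,z err mm [ 0.433 -1.703] roll, skews deg [ 2.055 -1.232  2.075] along 2-98 [-28.605  29.516] y/z max 45.87733928299855 26.04497215054588 152
side offcut [(array([353. , 168.1]), 0.45)]
side long_edge []
side short_edge [(array([356.5, 157.8]), 0.46)]
side outer_angle [(array([352.1, 169.2]), 0.65)]
  expect origin/long/short [array([351.669, 168.229]), array([349.779, 165.915]), array([353.412, 158.733])]
top none
top offcut []
top long_edge [(array([239.8, 270.1]), 0.66)]
top short_edge []
top outer_angle []
  expect origin/long/short [array([397.004, 198.364]), array([386.77 , 199.201]), array([406.074, 195.76 ])]
```

Request:
jog_arm:
  plan: "0 0 0 -0.04 0 0.07 110;0 0 0 0 0 0 110;0 0 0 -0.03 0 0.05 110;0 0 0 0 0 0 110;0 0 0 0 0 0 110"
  grip_force: 20

```text
time_s: 20.02
position: [0.5464, -0.1979, 0.0215]
tool_rot: [[-0.166, 0.982, -0.094], [0.851, 0.191, 0.49], [0.499, 0.002, -0.867]]
ft_force: [-2.9, -3.8, 18.8]
grip_width: 0.0626
gripper_force: 45.6
```

Request:
jog_arm:
  plan: "0 0 0 0.04 0 -0.07 110;0 0 0 0.02 0 -0.04 110;0 0 0 0 0 0 60;0 0 0 0 0 0 40;0 0 0 0 0 0 20;0 0 0 0 0 0 0;0 0 0 0 0 0 0;0 0 0 0 0 0 0"

```text
time_s: 20.68
position: [0.5459, -0.1971, 0.0202]
tool_rot: [[-0.165, 0.982, -0.096], [0.85, 0.191, 0.491], [0.5, -0.001, -0.866]]
ft_force: [1.2, 0.9, -0.2]
grip_width: 0.0854
gripper_force: 0.0
```

Request:
jog_arm:
  plan: "0 0 0 0 0 -0.5 0;0 0 0 0 0 -1 0;0 0 0 0 0 -2 0;0 0 0 0 0 -3 0;0 0 0 0 0 -4 0;0 0 0 0 0 -4 0;0 0 0 -3 0 -2 0;0 0 0 -3 0 -2 0;0 0 0 -3 0 -2 0;0 0 0 0 0 0 0"

```text
time_s: 21.52
position: [0.5799, -0.3806, 0.1525]
tool_rot: [[-0.161, 0.983, -0.092], [0.853, 0.186, 0.489], [0.497, 0.0, -0.868]]
ft_force: [-1.3, -0.5, -0.7]
grip_width: 0.0855
gripper_force: 0.0
```

```bash
python3 chk.py pics/n3.png
```

```text
t 21.5167 pos [ 579.875 -380.645  152.53 ] q [-48.573  52.036  34.974  16.753 118.168 -54.632] w 0.08553348101965462
turn total [ 0.153  0.184 -0.26 ] rows 1 each [ 0.153  0.184 -0.26 ] | then shift cm [ 9.647  0.161 20.665] rows 6 each [1.608 0.027 3.444]Traceback (most recent call last):
  File "chk.py", line 6, in <module>
    im=imaging.get_image(n); L(n,im,b,np.array([546.2,-198.9,17.6])); x0,y0,x1,y1=box; a.append(cv2.resize(im['pixels'][y0:y1,x0:x1,::-1],(400,400),interpolation=cv2.INTER_CUBIC))
                             ~^^^^^^^^^^^^^^^^^^^^^^^^^^^^^^^^^^^^^^
  File "nest.py", line 13, in L
    print(n,r[0]['confidence'],'y,z err mm',f.x[:2],'roll, skews deg',np.degrees(f.x[2:]),'along 2-98',np.percentile(d[m,0],[2,98]),'y/z max',np.percentile(y,98),np.percentile(z,98),len(d))
                                                                                                       ~~~~~~~~~~~~~^^^^^^^^^^^^^^^
    return _quantile_unchecked(
        a, q, axis, out, overwrite_input, method, keepdims, weights)
    return _ureduce(a,
                    func=_quantile_ureduce_func,
    ...<5 lines>...
                    overwrite_input=overwrite_input,
                    method=method)
    r = func(a, **kwargs)
    result = _quantile(arr,
                       quantiles=q,
    ...<2 lines>...
                       out=out,
                       weights=wgt)
    slices_having_nans = np.isnan(arr[-1, ...])
                                  ~~~^^^^^^^^^
IndexError: index -1 is out of bounds for axis 0 with size 0
```

```bash
cat > fin.py <<'E'
from nest import *
from fit import white
Z=R.from_euler('z',11,degrees=True).as_matrix()@R.from_euler('x',45,degrees=True).as_matrix(); o=np.array([546.2,-198.9,17.6]); a=[]
for n,b,box in(('side',2.8,(310,125,390,205)),('top',.1,(355,155,435,235))):
    im=imaging.get_image(n); C=cloud(im)*1e3-[0,0,b]; d=(C-o)@Z; x0,y0,x1,y1=box
    print(n,[(q,[(np.array(t['bbox']),round(t['confidence'],2)) for t in models.outline_of(n,q)[:2]]) for q in('offcut','outer_angle')])
    m=np.zeros(d.shape[:2],bool); m[y0:y1,x0:x1]=1; m&=(d[...,0]>-45)&(d[...,0]<45)
    g=d[m]; l=g[(g[:,1]>10)&(g[:,1]<40)&(abs(g[:,2]-4)<8)]; s=g[(g[:,2]>10)&(g[:,2]<24)&(abs(g[:,1]-4)<8)]
    for t,k,j in(('long inner face z',l,2),('short inner face y',s,1)):
        if len(k)>20:
            q=k[abs(k[:,0])<29]; A=np.c_[q[:,0],q[:,3-j],np.ones(len(q))]; c=np.linalg.lstsq(A,q[:,j],rcond=None)[0]; print('  ',t,'(4 wanted) median',np.median(q[:,j]),'slopes deg',np.degrees(c[:2]),'along',np.percentile(k[:,0],[1,99]),len(k))
    a.append(cv2.resize(im['pixels'][y0:y1,x0:x1,::-1],(400,400),interpolation=cv2.INTER_CUBIC))
cv2.imwrite('pics/n4.png',np.hstack(a))
E
python3 fin.py
```

```text
side [('offcut', [(array([354.1, 306.3,  18. ,  28.8]), 0.69), (array([350.2, 162.2,  21.3,  13.4]), 0.6)]), ('outer_angle', [])]
   long inner face z (4 wanted) median -2.574330776358288 slopes deg [-4.85  6.58] along [-30.09  28.66] 25
   short inner face y (4 wanted) median 2.751328573372973 slopes deg [-0.13 -3.5 ] along [-29.54  32.29] 118
top [('offcut', [(array([389.6, 193.1,   9.3,   8.7]), 0.63)]), ('outer_angle', [])]
   long inner face z (4 wanted) median 3.9424633812132543 slopes deg [2.34 2.82] along [12.19 30.82] 47
```

View pics/n4.png

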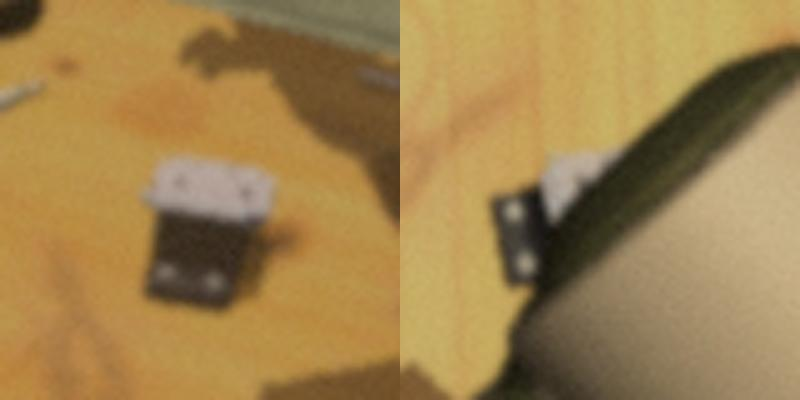

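Request:
jog_arm:
  plan: "0 0 0 1 -3 -0.6 0;0 0 0 1 -3 -0.6 0;0 0 0 1 -3 -0.6 0;0 0 0 1 -3 -0.6 0;0 0 0 1 -3 -0.6 0;0 0 0 1 -3 -0.6 0;0 0 0 1 -3 -0.6 0;0 0 0 0.5 -2 -0.6 0;0 0 0 0 0 0 0;0 0 0 0 0 0 0"

```text
time_s: 22.75
position: [0.3466, -0.3778, 0.2329]
tool_rot: [[-0.164, 0.982, -0.095], [0.851, 0.19, 0.49], [0.499, 0.0, -0.867]]
ft_force: [0.9, -0.5, -0.5]
grip_width: 0.0858
gripper_force: 0.0
```

```bash
python3 fin.py
```

```text
side [('offcut', [(array([351. , 162.3,  18.2,  14.6]), 0.74)]), ('outer_angle', [(array([350.2, 168.4,  18.1,   2.7]), 0.59)])]
   long inner face z (4 wanted) median -2.4649116131192943 slopes deg [-5.05 14.33] along [-30.1   28.44] 27
   short inner face y (4 wanted) median 2.6568942143288887 slopes deg [0.13 2.84] along [-29.65  32.66] 119
top [('offcut', [(array([396.6, 201.4,  19.8,  30.4]), 0.73)]), ('outer_angle', [(array([397.1, 198.3,  28.9,  25. ]), 0.64)])]
   long inner face z (4 wanted) median 4.0596271742865415 slopes deg [-0.35  0.07] along [-31.7   30.51] 188
   short inner face y (4 wanted) median 3.9642550449940783 slopes deg [-0.45 -1.73] along [-31.72  30.59] 138
```

View pics/n4.png

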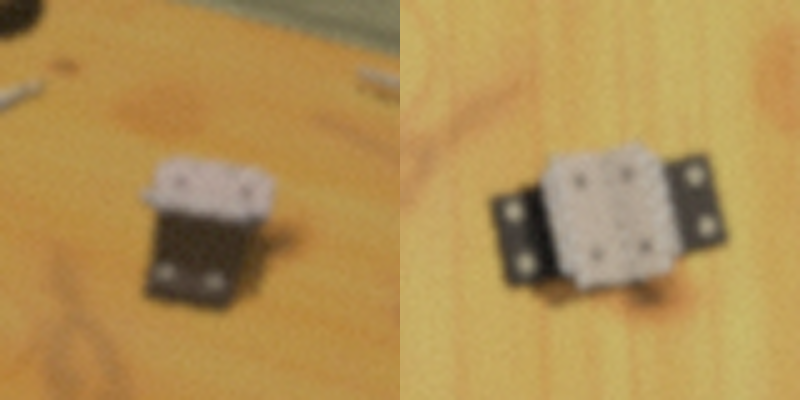

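The offcut sits fully home in the V: both inner faces measure 4.0 mm, and it is centred within about 0.6 mm. I'm handing it in.

```bash
python3 -c "
from rig import job; print(job.close_job())"
```

```text
the job is handed in; nothing more can be done
None
```

The offcut was laid on the bench, taken again by its two ends and nested in the V with both legs home; it measured about 0.6 mm off centre along the V, the arm was clear of everything, and the job was handed in at about 23 s.

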